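# Press two joining plates into a stretcher bar with the two-button press

### The job

Push the wooden stretcher bar along the press deck, without lifting it, until its far end rests against the steel end stop. Then press the two green buttons on the console down together, one fingertip on each and never one alone, hold both fully down for three seconds so that the press drives the two steel plates flush into the bar, and let go. Do not press the small red stop button, and leave the other things on the table where they are.

Things in the scene. Friction and masses are not known exactly. Their poses are not given: they have to be found in the camera images.
- bar_near (a point): Centre of the near end face of the pale wooden bar (180 long x 44 x 30 mm high, 110 g, loose, flat on the grey press deck 20 mm above the table); so 35 mm above the table. x runs along the bar to its far end, z up. Push here along x. Guides 10 mm high flank the bar with 2 mm play, and end before its near end even when home: the space behind it is free.
- bar_far (a point): Centre of the far end face of the same bar, 180 mm from bar_near; the same axes. The bar is home when this face rests against the end stop.
- stop (a point): Centre of the steel end stop's face that the bar's far end comes to rest on, 15 mm above the deck; x points in the pushing direction, away from the robot, z up. A blue portal (126 mm wide, top 186 mm above the table) stands over the deck 20 to 100 mm before the stop and carries two rams. The deck reaches 275 mm from the stop towards the robot.
- plate_a (a joint): How far the first of two 30 x 30 mm steel joining plates is pressed into the bar's top, in m: 0 = 4 mm proud on its teeth, 0.004 = flush. It sits 80 mm from the bar's far end, so under the ram of button_a when the bar is home. It takes 1 N and stays where it is left.
- plate_b (a joint): The same for the second plate, 40 mm from the bar's far end, under the ram of button_b when the bar is home.
- cap_a: Round green button cap, 30 mm across, on a grey console (120 x 150 x 40 mm). Origin at the centre of its flat top, 60 mm above the table when up; z up, y points from cap_b to cap_a. The caps' centres are 62 mm apart, with a free gap of 32 mm between; nothing else on the console is as high.
- cap_b: The other green button cap, the same in every way.
- button_a (a joint): How far cap_a is pressed, in m: 0 = up, 0.010 = stop; springs back. It needs about 1 N to start, 4 N near the bottom and 2 N more while the plate is driven (12 N for both buttons). Its ram goes down twice as far: it meets the plate with the button 7.3 mm down and has it flush at 9.3 mm; hard resistance from there.
- button_b (a joint): The same for cap_b, its ram and plate_b.
- stop_button_top (a point): Top centre of the small red stop button, 26 mm across, on a yellow disc on the same console, 60 mm from the mid-point of the two green caps in the console's +x direction; its top is 5 mm below theirs.
- stop_button (a joint): How far the red stop button is pressed, in m: 0 = up, 0.004 = fully down. Not to be pressed.
- books: Bystander: stack of two books, 130 x 160 x 35 mm, on the side of the press where the console is not. Origin under its centre.
- jar: Bystander: white jar with a black cap, 72 mm across, 125 mm high. Origin under its centre.
- brush_pot: Bystander: blue pot with three brushes, 68 mm across, 160 mm high over all. Origin under its centre.
- tape: Bystander: yellow roll of tape lying flat, 90 mm across, 24 mm high. Origin under its centre.
- screwdriver: Bystander: screwdriver lying on the table on the robot's right, before the console or the books.
- corner_block: Bystander: small wooden block, 50 x 32 x 20 mm. Origin under its centre.
There are look-alikes about, which are no part of the job. Several things look just like the part that bears cap_a: the one meant starts nearest to the robot's base.

How it is judged:
On the way, in this order (a step that is already met when the one before it is completed fails the run):
1. the bar is pushed home against the end stop, both plates still standing proud and both buttons up (x of bar_far in the frame of stop above -0.004 m and y of bar_far in the frame of stop between -0.004 and 0.004 m and value of joint each of plate_a, plate_b, button_a, button_b below 0.001 m), for 0.2 s.
2. both green buttons are held at least 7 mm down by the fingers for 2 s on end, with the plates driven in (value of joint each of button_a, button_b above 0.007 m and contact force between the fingers and cap_a above 0.5 N and contact force between the fingers and cap_b above 0.5 N and value of joint each of plate_a, plate_b above 0.0025 m and x of bar_far in the frame of stop above -0.004 m and y of bar_far in the frame of stop between -0.004 and 0.004 m), for 2 s.
At the end, for the whole second after the job is handed in: The bar lies flat on the deck with its far end within 4 mm of the end stop, both plates are pressed in by more than 2.5 of their 4 mm, both buttons are up again (less than 1 mm down), the jar and the pot at rest (x of bar_far in the frame of stop above -0.004 m and y of bar_far in the frame of stop between -0.004 and 0.004 m and value of joint each of plate_a, plate_b above 0.0025 m and value of joint each of button_a, button_b below 0.001 m and height (world z) of bar_near below 0.042 m and angle between bar_near's own z axis and vertical below 0.05 rad and linear speed of each of jar, brush_pot below 0.01 m/s); the robot touches nothing.
It fails at once if the bar is lifted more than 10 mm or tilted more than 0.2 rad (height (world z) of any of bar_near, bar_far above 0.045 m or angle between bar_near's own z axis and vertical above 0.2 rad).
It fails at once if one button is pressed more than 5 mm while the other is less than 1 mm down ((value of joint button_a above 0.005 m and value of joint button_b below 0.001 m) or (value of joint button_b above 0.005 m and value of joint button_a below 0.001 m)).
It fails at once if a plate is pressed in (more than 1.5 mm) while the bar is not home (value of joint any of plate_a, plate_b above 0.0015 m and not (x of bar_far in the frame of stop above -0.004 m and y of bar_far in the frame of stop between -0.004 and 0.004 m)).
It fails at once if the red stop button is pressed (more than 1.5 mm) (value of joint stop_button above 0.0015 m).
It fails at once if a bystander is moved more than 30 mm (distance of any of books, jar, brush_pot, tape, screwdriver, corner_block from where it was at the start of the episode above 0.03 m).
It also fails if it takes over 59 s, if anything falls off the work surface, if the arm or the gripper's body presses on something with over 40 N, if the wrist force passes 120 N, or if a joint passes its speed limit or range.

### The arm

A 6-joint arm with a two-finger parallel gripper is mounted at the origin on the work surface. World frame = base frame: x ahead of the robot, y to its left, z up, the work surface at z = 0. Lengths are in m, angles in rad, forces in N, time in s.
With the tool pointing down it reaches from about 0.3 to 0.875 m from the base axis. Payload 6.4 kg.
Tool frame: the origin (TCP) lies midway between the tips of the shut fingers; the grasp point (between the pads) lies 19 mm behind it; z points along the fingers, y is the direction in which the jaws open and shut (so a half turn about z gives the same grasp; the last joint's range is limited). The gripper opens to 88 mm and grips with 3 to 60 N. Pads are 18 mm wide; open, the fingers measure 123 mm over their backs; the gripper's body (75 mm by 187 mm) begins 45 mm behind the grasp point.
Start: joints at [1.141, 0.181, 1.607, -0, 1.354, -0.206], TCP at [0.128, 0.561, 0.239] pointing down, gripper open.
Joint ranges: [-2.99, 2.99], [-0.89, 2.07], [0.3, 2.58], [-1.14, 4.28], [0, 2.63], [-3.12, 3.12]. Speed limits (rad/s): [2.57, 2.57, 3.01, 3.14, 3.14, 3.14].

### API

Orientations are given as [roll, pitch, yaw] about the fixed x, y, z axes, in that order (R = Rz(yaw) Ry(pitch) Rx(roll)).
In Python, from plant import ctrl gives the robot as it stands. The module is installed in compiled form; this text tells all that it offers.
- The arm moves only by the tool carry_out, never from a script. Its argument "targets" is text: rows parted by semicolons, each of 7 numbers parted by spaces: the shift along the tool's x, y, z in units of 25 mm (1.0 is 25 mm), then the turn, a rotation vector about the tool's x, y, z in units of 6 degrees (1.0 is 6 degrees), then the opening in per cent of the stroke, from 0 (shut) to 100 (fully open). In form: dx dy dz rx ry rz claw; .... A call has 1 to 10 rows; each row shifts and turns the commanded pose from where the row before left it, along the tool's axes as they then stand; what a row does not reach is not made up. A row lasts 1/12 s, in which the tool goes at most 41.7 mm and 7.16 degrees, less where a joint would pass 70% of its speed; a pose out of reach is approached as far as the arm can. A call is refused whole if a number of a shift passes 1 or a number of a turn 1, either way. A call with a gripper value outside its range is refused whole. The fingers move at their own pace and stop on an object; "newtons" is the grip in N (left out, the last holds). Time passes only in rows, so rows that do not move let the fingers close. It gives the time, the measured TCP pose, the force and the opening at its end, in the units of the state.
- ctrl.get_obs(): the state, without advancing time (a new reading comes with each control period).
- ctrl.camera(name): name is "scene" or "side" or "wrist"; returns a dict with "img" (384x512x3 uint8, red, green, blue), "range_z" (384x512 float32, m along the optical axis (not along the pixel's ray), 0 where there is no reading), "K" (3x3 intrinsics, pixels), "D" ([k1, k2, p1, p2, k3] as OpenCV has them; the pictures are not rectified), "rvec" (rotation vector, rad) and "tvec" (3), from world to camera coordinates, as OpenCV has them. Camera axes: x right, y down, z forward; pixel columns grow to the right and rows downward; lengths in m; the calibration is good to about 2 mm. A picture is of the moment at which its call begins.
- ctrl.sign_off(): hands the job in, once; it reports no verdict.
The state is a dict: "time": time; "joints": joint angles; "joint_vel": joint speeds; "tau": joint torques, N m; "tcp_pos": TCP position; "ee_rot": TCP orientation; "force": force on the tool from outside, world axes, zero at the start; "ft_torque": the same for the moment, N m; "gripper_width": finger opening in m.
Only numpy, scipy, OpenCV 4.12 (cv2) and the standard library are available. Lean on these libraries where they do the work, as an engineer would, in place of code of your own. Each camera call takes 0.05 s, during which the arm holds its last target.

## Working session

There is one attempt and no reset: what is moved stays moved. The work goes in short steps, Python scripts to look and compute and a tool call to move; the robot and the scene stay as the last step left them, time stands still between calls to the robot, and variables do not carry over. Pictures are saved under pics/ and viewed, and the job is handed in when it is done.

Besides the shell and the picture viewer there is one more tool, called after "Emit:" as name(argument=value, ...) on one line, values as JSON. carry_out: Moves the arm, as the interface text tells. Its arguments: {"type":"object","properties":{"targets":{"type":"string"},"newtons":{"type":"number"}},"required":["targets"]}

```bash
mkdir -p pics; cat > h.py <<'E'
import numpy as np, cv2
from plant import ctrl
def cam(n,save=None):
    c=ctrl.camera(n)
    if save: cv2.imwrite('pics/'+save,c['img'][:,:,::-1])
    return c
def cloud(c):
    h,w=c['range_z'].shape
    u,v=np.meshgrid(np.arange(w),np.arange(h))
    p=cv2.undistortPoints(np.stack([u,v],-1).reshape(-1,1,2).astype(float),c['K'],c['D']).reshape(h,w,2)
    R,_=cv2.Rodrigues(np.array(c['rvec'],float)); t=np.array(c['tvec'],float).ravel()
    P=np.dstack([p,np.ones((h,w))])*c['range_z'][...,None]
    return (P-t)@R
def ray(c,uv,z):
    p=cv2.undistortPoints(np.array(uv,float).reshape(-1,1,2),c['K'],c['D']).reshape(-1,2)
    R,_=cv2.Rodrigues(np.array(c['rvec'],float)); t=np.array(c['tvec'],float).ravel()
    d=np.c_[p,np.ones(len(p))]@R; o=-R.T@t
    s=(np.asarray(z)-o[2])/d[:,2]
    return o+d*s[:,None]
E
python3 - <<'E'
from h import *
for n in ('scene','side','wrist'):
    c=cam(n,n+'0.png')
    R,_=cv2.Rodrigues(np.array(c['rvec'],float)); print(n,(-R.T@np.array(c['tvec']).ravel()).round(3))
print(ctrl.get_obs())
E
```

```text
scene [1.006 1.037 1.083]
side [ 0.016 -0.848  1.204]
wrist [0.05  0.578 0.385]
{'time': 0.15, 'joints': array([ 1.14074368e+00,  1.81349113e-01,  1.60773639e+00,  3.53330339e-05,
        1.35379526e+00, -2.06323742e-01]), 'joint_vel': array([-3.27541534e-04, -1.91963264e-03, -3.22614806e-03, -9.60269312e-04,
        8.44739606e-05, -3.11924585e-04]), 'tau': array([ 1.49408603e-03, -4.34233260e+01, -3.42173624e+01,  7.02077150e-02,
        3.56674881e-02, -3.76533399e-05]), 'tcp_pos': array([0.12739414, 0.5603128 , 0.23804933]), 'ee_rot': array([-3.14033894e+00, -2.97647936e-04,  2.91785593e+00]), 'force': array([-0.5616317 ,  0.16404529, -0.3293317 ]), 'ft_torque': array([0.04721601, 0.01683455, 0.00252547]), 'gripper_width': 0.08806927245257416}
```

View pics/scene0.png

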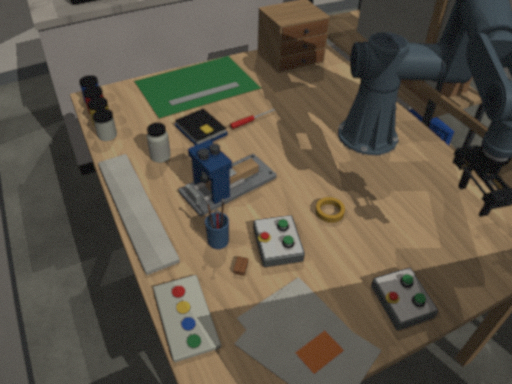

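View pics/side0.png

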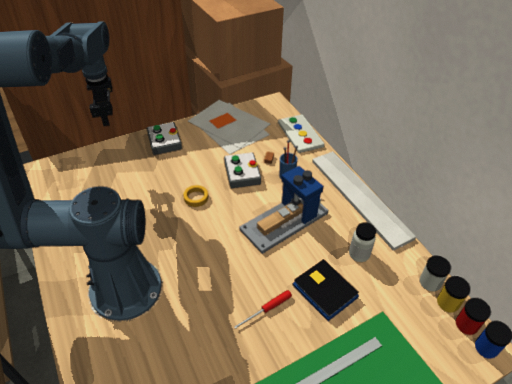

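View pics/wrist0.png

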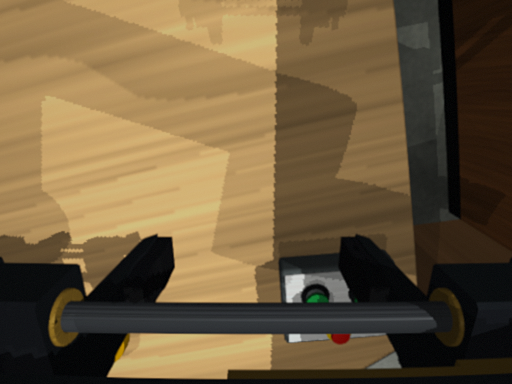

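Two consoles are visible: scene image (277,240) and (405,297). The bar sits on the deck at about (240,175), with the portal at (210,170). Next I'll measure these.

```bash
cat > m.py <<'E'
from h import *
for n in ('scene','side'):
    c=cam(n); P=cloud(c); hsv=cv2.cvtColor(c['img'],cv2.COLOR_RGB2HSV)
    H,S,V=[hsv[...,i].astype(int) for i in range(3)]
    def blobs(m,name,lo,hi,zr):
        m=(m&(c['range_z']>0)&(P[...,2]>zr[0])&(P[...,2]<zr[1])).astype(np.uint8)
        k,l,st,ce=cv2.connectedComponentsWithStats(m)
        for i in range(1,k):
            if lo<=st[i,4]<=hi:
                q=P[l==i]; z=np.median(q[:,2]); 
                print(n,name,st[i,4],ce[i].round(1),'med',np.median(q,0).round(4),'min',q.min(0).round(3),'max',q.max(0).round(3))
    blobs((H>60)&(H<90)&(S>120)&(V>50),'green',20,600,(.03,.09))
    blobs(((H<6)|(H>172))&(S>150)&(V>80),'red',15,600,(.0,.09))
    blobs((H>20)&(H<32)&(S>150)&(V>90),'yellow',15,900,(.0,.09))
    blobs((H>100)&(H<125)&(S>100)&(V>40),'blue',60,3000,(.03,.3))
    # deck region
    reg=(P[...,2]>.045)&(P[...,2]<.06)
    big=cv2.resize(c['img'],None,fx=1,fy=1)
    x0,y0,x1,y1=(170,120,320,280) if n=='scene' else (215,140,345,260)
    cv2.imwrite(f'pics/{n}_crop.png',cv2.resize(c['img'][y0:y1,x0:x1],None,fx=5,fy=5 if n=='side' else 3.7,interpolation=cv2.INTER_CUBIC)[:600,:800,::-1])
E
python3 m.py
```

```text
scene green 35 [282.4 223.3] med [0.5207 0.2902 0.0601] min [0.511 0.28  0.055] max [0.531 0.299 0.064]
scene green 39 [287.8 239.8] med [0.5353 0.3501 0.0595] min [0.527 0.337 0.056] max [0.548 0.359 0.065]
scene green 35 [407.1 278.3] med [0.313  0.5977 0.06  ] min [0.304 0.585 0.044] max [0.325 0.611 0.065]
scene green 40 [419.6 298. ] med [0.3232 0.6613 0.0596] min [0.314 0.653 0.055] max [0.335 0.673 0.064]
scene red 123 [241.8 121.6] med [ 0.4002 -0.24    0.019 ] min [ 0.351 -0.258  0.007] max [ 0.446 -0.228  0.028]
scene red 30 [264.4 235.2] med [0.5851 0.3029 0.0541] min [0.577 0.293 0.049] max [0.594 0.311 0.059]
scene red 92 [177.9 291.3] med [0.8644 0.3544 0.0237] min [0.85  0.337 0.018] max [0.879 0.368 0.029]
scene red 36 [393.  295.4] med [0.3781 0.6232 0.0557] min [0.368 0.614 0.052] max [0.387 0.632 0.06 ]
scene yellow 69 [206.4 128.6] med [ 0.5412 -0.2378  0.0348] min [ 0.525 -0.262  0.028] max [ 0.562 -0.213  0.041]
scene yellow 15 [262.5 239.4] med [0.5942 0.3046 0.0419] min [0.577 0.297 0.039] max [0.601 0.312 0.045]
scene yellow 92 [182.8 306.9] med [0.8684 0.404
[... 1377 characters left out ...]
 [0.853 0.383 0.017] max [0.882 0.418 0.028]
side yellow 15 [252.5 165.1] med [0.5791 0.2891 0.0438] min [0.569 0.28  0.041] max [0.598 0.303 0.047]
side yellow 101 [195.2 193.9] med [0.3355 0.2557 0.0258] min [0.295 0.216 0.019] max [0.377 0.304 0.033]
side yellow 128 [317.  276.6] med [ 0.5402 -0.2433  0.0354] min [ 0.521 -0.266  0.029] max [ 0.559 -0.221  0.039]
side yellow 337 [447.5 301.2] med [ 0.8394 -0.5035  0.0432] min [ 0.829 -0.528  0.002] max [ 0.873 -0.461  0.08 ]
side blue 1269 [300.3 188.1] med [0.6337 0.0087 0.1472] min [ 0.585 -0.037  0.03 ] max [0.727 0.255 0.192]
side blue 280 [488.4 344.6] med [ 0.8387 -0.6699  0.0554] min [ 0.83  -0.699  0.03 ] max [ 0.865 -0.63   0.086]
```

View pics/scene_crop.png

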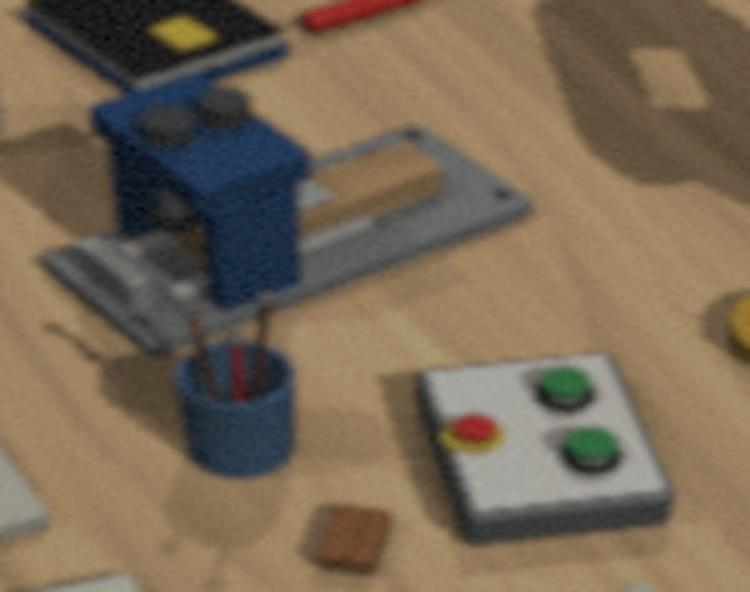

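View pics/side_crop.png

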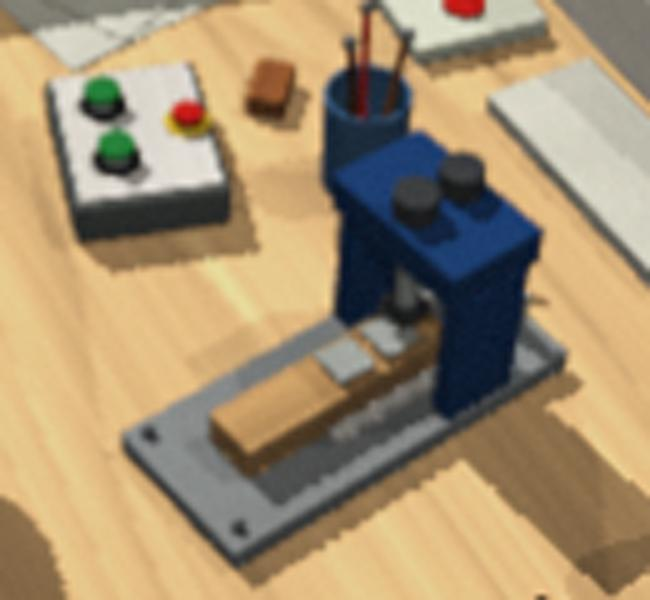

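```bash
cat > bar.py <<'E'
from h import *
import sys
def fit(c,n):
    P=cloud(c); hsv=cv2.cvtColor(c['img'],cv2.COLOR_RGB2HSV)
    H,S,V=[hsv[...,i].astype(int) for i in range(3)]
    roi=(P[...,0]>.35)&(P[...,0]<.85)&(P[...,1]>-.15)&(P[...,1]<.2)&(c['range_z']>0)
    top=roi&(P[...,2]>.042)&(P[...,2]<.06)&(S>70)&(H<30)
    k,l,st,ce=cv2.connectedComponentsWithStats(top.astype(np.uint8))
    i=1+np.argmax(st[1:,4]); q=P[l==i]
    r=cv2.minAreaRect((q[:,:2]*1000).astype(np.float32)); print(n,'bar top',st[i,4],r,cv2.boxPoints(r).round(1).tolist())
    d=roi&(P[...,2]>.012)&(P[...,2]<.026)
    k,l,st,ce=cv2.connectedComponentsWithStats(d.astype(np.uint8))
    q=P[d]; r=cv2.minAreaRect((q[:,:2]*1000).astype(np.float32)); print(n,'deck',r,cv2.boxPoints(r).round(1).tolist())
    b=roi&(P[...,2]>.17)&(P[...,2]<.195)&(H>95)&(H<130)&(S>90)
    q=P[b]; r=cv2.minAreaRect((q[:,:2]*1000).astype(np.float32)); print(n,'portal',r,cv2.boxPoints(r).round(1).tolist())
if __name__=='__main__':
    for n in sys.argv[1:]: fit(cam(n),n)
E
python3 bar.py scene side
```

```text
scene bar top 263 ((526.3140869140625, 19.106149673461914), (113.6838150024414, 45.31183624267578), 12.118557929992676) [[466.0, 29.299999237060547], [475.5, -15.0], [586.5999755859375, 8.899999618530273], [577.0999755859375, 53.20000076293945]]
scene deck ((634.1329345703125, 25.091094970703125), (349.8828125, 431.6313781738281), 89.98112487792969) [[418.29998779296875, -149.8000030517578], [849.9000244140625, -149.89999389648438], [850.0, 200.0], [418.3999938964844, 200.10000610351562]]
scene portal ((637.0469970703125, 46.7154541015625), (48.578792572021484, 102.11134338378906), 4.251245021820068) [[609.0, 95.80000305175781], [616.5999755859375, -6.0], [665.0999755859375, -2.4000000953674316], [657.5, 99.4000015258789]]
side bar top 407 ((554.7728881835938, 17.402318954467773), (181.14602661132812, 46.76905059814453), 10.465775489807129) [[461.5, 23.899999618530273], [470.0, -22.0], [648.0999755859375, 10.899999618530273], [639.5999755859375, 56.900001525878906]]
side deck ((632.10400390625, 24.964431762695312), (435.5347595214844, 349.7325439453125), 0.007730538956820965) [[414.29998779296875, 199.8000030517578], [414.3999938964844, -149.89999389648438], [849.9000244140625, -149.89999389648438], [849.7999877929688, 199.89999389648438]]
side portal ((632.5130004882812, 30.869094848632812), (71.66874694824219, 119.83466339111328), 10.865182876586914) [[586.0, 83.0], [608.5999755859375, -34.70000076293945], [679.0, -21.200000762939453], [656.4000244140625, 96.5]]
```

The bar's near end is at about (0.467, 0.002), its axis is yawed about 10.8°, and there is roughly 50 mm left to push. The nearest console is the one around (0.525, 0.314). First I turn the tool and shut the gripper, then move over the space behind the bar.

Emit:
carry_out(targets="0 0 0 0 0 -0.98 0; 0 0 0 0 0 -0.98 0; 0 0 0 0 0 -0.98 0; 0 0 0 0 0 -0.98 0; 0 0 0 0 0 0 0; 0 0 0 0 0 0 0", newtons=20)

```text
time: 0.85
tcp_pos: [0.1276, 0.5607, 0.2387]
ee_rot: [-3.142, -0.0, -2.958]
force: [0.2, -0.4, 0.4]
gripper_width: 0.0503
```

```bash
cat >> h.py <<'E'
from scipy.spatial.transform import Rotation as Ro
def delta(target):
    o=ctrl.get_obs(); R=Ro.from_euler('xyz',o['ee_rot']).as_matrix()
    print('t',round(o['time'],2),'tcp',o['tcp_pos'].round(4),'rpy',o['ee_rot'].round(4),'F',o['force'].round(2),'w',round(o['gripper_width'],4))
    print('units',(R.T@(np.array(target)-o['tcp_pos'])/.025).round(2))
E
python3 -c "
from h import *
delta([.43,-.005,.2])"
```

```text
t 0.85 tcp [0.1276 0.5607 0.2387] rpy [-3.1416 -0.     -2.958 ] F [ 0.18 -0.36  0.43] w 0.0503
units [ -7.76 -24.45   1.55]
```

Emit:
carry_out(targets="-0.31 -0.98 0 0 0 0 0; -0.31 -0.98 0 0 0 0 0; -0.31 -0.98 0 0 0 0 0; -0.31 -0.98 0 0 0 0 0; -0.31 -0.98 0 0 0 0 0; -0.31 -0.98 0 0 0 0 0; -0.31 -0.98 0 0 0 0 0; -0.31 -0.98 0 0 0 0 0; -0.31 -0.98 0 0 0 0 0; -0.31 -0.98 0 0 0 0 0")

```text
time: 1.68
tcp_pos: [0.2496, 0.3333, 0.2389]
ee_rot: [3.141, 0.0, -2.958]
force: [0.5, 1.0, -0.0]
gripper_width: 0.0006
```

Emit:
carry_out(targets="-0.31 -0.98 0 0 0 0 0; -0.31 -0.98 0 0 0 0 0; -0.31 -0.98 0 0 0 0 0; -0.31 -0.98 0 0 0 0 0; -0.31 -0.98 0 0 0 0 0; -0.31 -0.98 0 0 0 0 0; -0.31 -0.98 0 0 0 0 0; -0.31 -0.98 0 0 0 0 0; -0.31 -0.98 0 0 0 0 0; 0 0 0 0 0 0 0")

```text
time: 2.52
tcp_pos: [0.3605, 0.1276, 0.2391]
ee_rot: [-3.14, 0.001, -2.962]
force: [-0.1, 0.8, 0.0]
gripper_width: 0.0002
```

```bash
python3 -c "
from h import *
delta([.43,-.005,.2])
cam('wrist','w1.png')"
```

```text
t 2.52 tcp [0.3605 0.1276 0.2391] rpy [-3.1399e+00  1.3000e-03 -2.9619e+00] F [-0.13  0.76  0.04] w 0.0002
units [-1.78 -5.71  1.58]
```

View pics/w1.png

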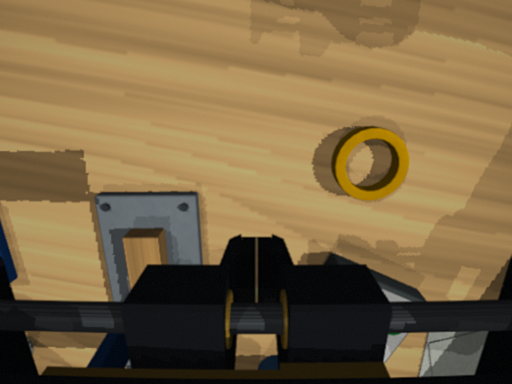

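The wrist view shows the bar's near end at about (125–165, 229) and the deck's near edge at v≈193. I'll crop it and cast rays.

```bash
python3 - <<'E'
from h import *
c=cam('wrist')
cv2.imwrite('pics/w1c.png',cv2.resize(c['img'][180:310,85:215],None,fx=4.6,fy=4.6,interpolation=cv2.INTER_CUBIC)[:,:,::-1])
P=cloud(c)
m=(P[...,2]>.045)&(P[...,2]<.056)&(P[...,0]>.4)&(c['range_z']>0); m[:, :90]=0; m[:,215:]=0; m[310:]=0
v,u=np.nonzero(m); print(u.min(),u.max(),v.min(),v.max(),len(u))
d=(P[...,2]>.015)&(P[...,2]<.025)&(c['range_z']>0)
for vv in (229,235,245,260,275,290):
    uu=np.nonzero(m[vv])[0]; 
    if len(uu): 
        r=ray(c,[[uu.min()-.5,vv],[uu.max()+.5,vv]],.05); print(vv,uu.min(),uu.max(),r.round(4).tolist())
for uu in (130,140,150,160):
    vv=np.nonzero(m[:,uu])[0].min()-.5; print(uu,vv,ray(c,[[uu,vv]],.05).round(4))
    vv=np.nonzero(d[:,uu])[0].min()-.5; print('deck',uu,vv,ray(c,[[uu,vv]],.02).round(4))
E
```

```text
121 160 236 292 1346
245 122 158 [[0.4831, -0.0147, 0.05], [0.4747, 0.0301, 0.05]]
260 124 160 [[0.5036, -0.0114, 0.05], [0.4949, 0.0342, 0.05]]
275 127 140 [[0.5246, -0.0067, 0.05], [0.5212, 0.0109, 0.05]]
290 129 130 [[0.5466, -0.0032, 0.05], [0.5461, -0.0006, 0.05]]
130 235.5 [[ 0.4683 -0.005   0.05  ]]
deck 130 194.5 [[ 0.428  -0.0188  0.02  ]]
140 235.5 [[0.4661 0.007  0.05  ]]
deck 140 194.5 [[ 0.4257 -0.0063  0.02  ]]
150 235.5 [[0.4638 0.0189 0.05  ]]
deck 150 194.5 [[0.4235 0.0061 0.02  ]]
160 259.5 [[0.4943 0.0335 0.05  ]]
deck 160 194.5 [[0.4212 0.0186 0.02  ]]
```

View pics/w1c.png

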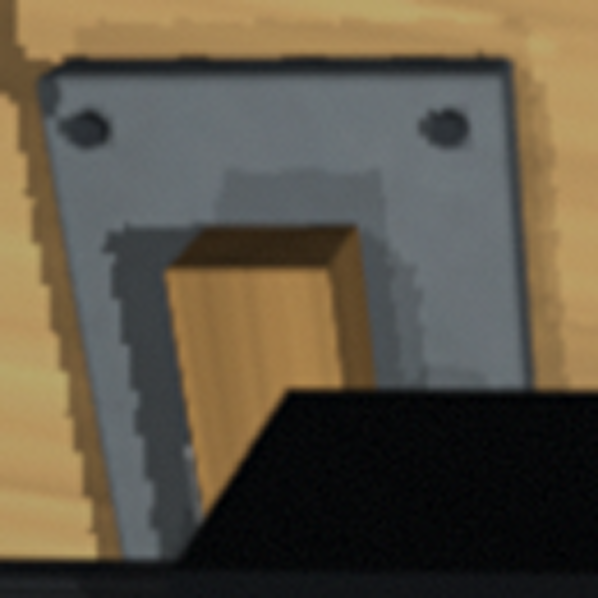

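```bash
python3 -c "
from h import *
delta([.434,-.001,.030])"
```

```text
t 2.62 tcp [0.3589 0.1301 0.2388] rpy [ 3.1413 -0.     -2.9598] F [ 0.86  0.16 -0.73] w 0.0005
units [-2.01 -5.7   8.35]
```

Emit:
carry_out(targets="-0.33 -0.95 0.5 0 0 0 0; -0.33 -0.95 0.5 0 0 0 0; -0.33 -0.95 0.5 0 0 0 0; -0.34 -0.95 0.5 0 0 0 0; -0.34 -0.95 0.5 0 0 0 0; -0.34 -0.95 0.5 0 0 0 0; 0 0 1 0 0 0 0; 0 0 1 0 0 0 0; 0 0 0 0 0 0 0; 0 0 0 0 0 0 0")

```text
time: 3.45
tcp_pos: [0.4332, 0.0012, 0.1129]
ee_rot: [3.14, -0.003, -2.955]
force: [0.9, 0.2, 1.0]
gripper_width: 0.0005
```

```bash
python3 -c "
from h import *
delta([.434,-.001,.030])
c=cam('side');cv2.imwrite('pics/s2.png',cv2.resize(c['img'][120:270,200:360],None,fx=4,fy=4)[:,:,::-1])"
```

```text
t 3.45 tcp [0.4332 0.0012 0.1129] rpy [ 3.1397 -0.0033 -2.9547] F [0.85 0.22 0.96] w 0.0005
units [-0.03 -0.1   3.32]
```

View pics/s2.png

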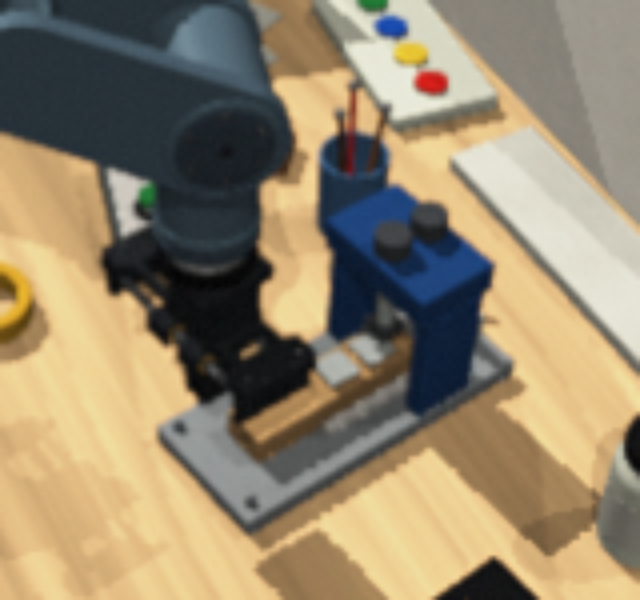

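Emit:
carry_out(targets="0 -0.1 0.8 0 0 0 0; 0 0 0.8 0 0 0 0; 0 0 0.8 0 0 0 0; 0 0 0.6 0 0 0 0; 0 0 0.3 0 0 0 0; 0 0 0 0 0 0 0; 0 0 0 0 0 0 0")

```text
time: 4.08
tcp_pos: [0.4359, -0.0024, 0.0324]
ee_rot: [-3.141, 0.001, -2.954]
force: [0.4, -1.3, 0.1]
gripper_width: 0.0006
```

```bash
python3 -c "
from h import *
delta([.467,.005,.030])
c=cam('wrist','w3.png')"
```

```text
t 4.08 tcp [ 0.4359 -0.0024  0.0324] rpy [-3.1409e+00  1.4000e-03 -2.9544e+00] F [ 0.37 -1.34  0.11] w 0.0006
units [-1.28  0.06  0.1 ]
```

View pics/w3.png

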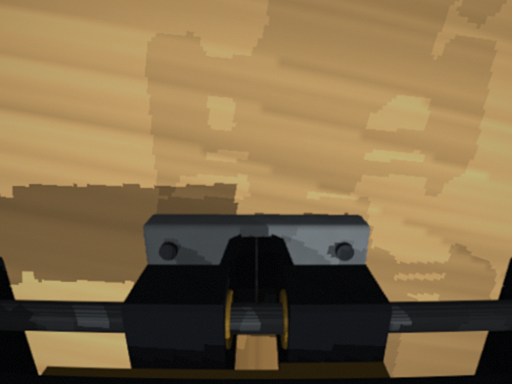

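The fingers are centred on the deck (screws at u=168 and 344, fingers at 256). Pushing gently now.

Emit:
carry_out(targets="-0.3 0 0.05 0 0 0 0; -0.3 0 0 0 0 0 0; -0.3 0 0 0 0 0 0; -0.2 0 0 0 0 0 0; -0.2 0 0 0 0 0 0; -0.2 0 0 0 0 0 0; -0.2 0 0 0 0 0 0; -0.2 0 0 0 0 0 0; -0.2 0 0 0 0 0 0; 0 0 0 0 0 0 0")

```text
time: 4.97
tcp_pos: [0.4879, 0.0072, 0.0301]
ee_rot: [-3.141, 0.001, -2.955]
force: [0.0, -0.1, 0.5]
gripper_width: 0.0003
```

```bash
python3 -c "
from h import *
delta([.467,.005,.030])
c=cam('side');cv2.imwrite('pics/s4.png',cv2.resize(c['img'][120:270,200:360],None,fx=4,fy=4)[:,:,::-1])
c=cam('scene');cv2.imwrite('pics/c4.png',cv2.resize(c['img'][120:220,160:300],None,fx=5,fy=5)[:,:,::-1])"
```

```text
t 4.97 tcp [0.4879 0.0072 0.0301] rpy [-3.1412e+00  1.4000e-03 -2.9549e+00] F [ 0.01 -0.08  0.53] w 0.0003
units [0.84 0.07 0.  ]
```

View pics/s4.png

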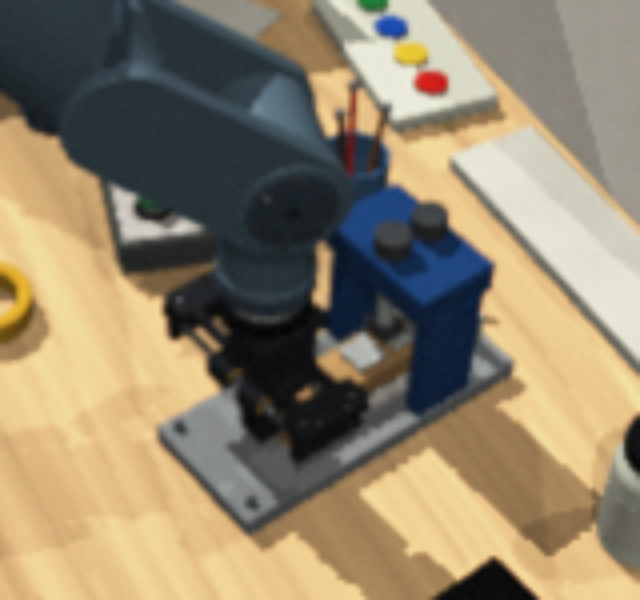

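View pics/c4.png

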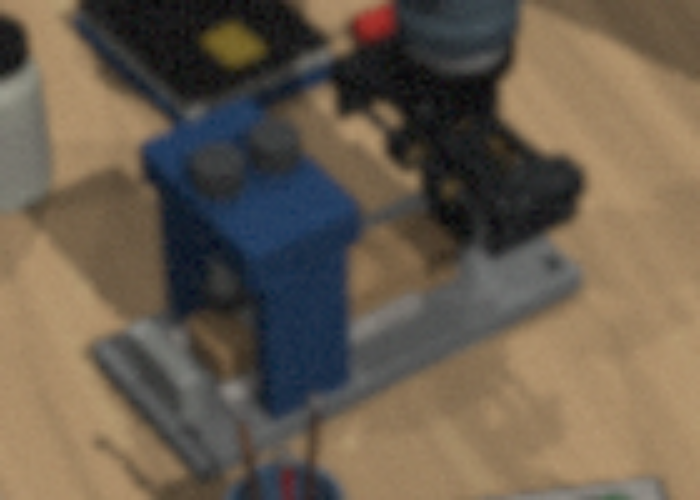

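Emit:
carry_out(targets="-0.15 0.02 0 0 0 0 0; -0.15 0 0 0 0 0 0; -0.12 0 0 0 0 0 0; -0.1 0 0 0 0 0 0; -0.08 0 0 0 0 0 0; 0 0 0 0 0 0 0; 0 0 0 0 0 0 0")

```text
time: 5.65
tcp_pos: [0.5015, 0.0105, 0.03]
ee_rot: [-3.141, 0.0, -2.955]
force: [0.8, 1.3, -1.1]
gripper_width: 0.0002
```

Emit:
carry_out(targets="-0.06 0 0 0 0 0 0; -0.06 0 0 0 0 0 0; 0 0 0 0 0 0 0")

```text
time: 5.9
tcp_pos: [0.5044, 0.011, 0.03]
ee_rot: [-3.142, 0.0, -2.955]
force: [0.3, -0.3, 0.0]
gripper_width: 0.0004
```

Emit:
carry_out(targets="-0.06 0 0 0 0 0 0; -0.06 0 0 0 0 0 0; 0 0 0 0 0 0 0")

```text
time: 6.15
tcp_pos: [0.5075, 0.0116, 0.03]
ee_rot: [-3.141, 0.0, -2.955]
force: [0.3, -0.3, 0.0]
gripper_width: 0.0005
```

```bash
python3 -c "
from h import *
c=cam('scene');cv2.imwrite('pics/c5.png',cv2.resize(c['img'][120:220,160:300],None,fx=5,fy=5,interpolation=cv2.INTER_CUBIC)[:,:,::-1])"
```

```text
(no output)
```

View pics/c5.png

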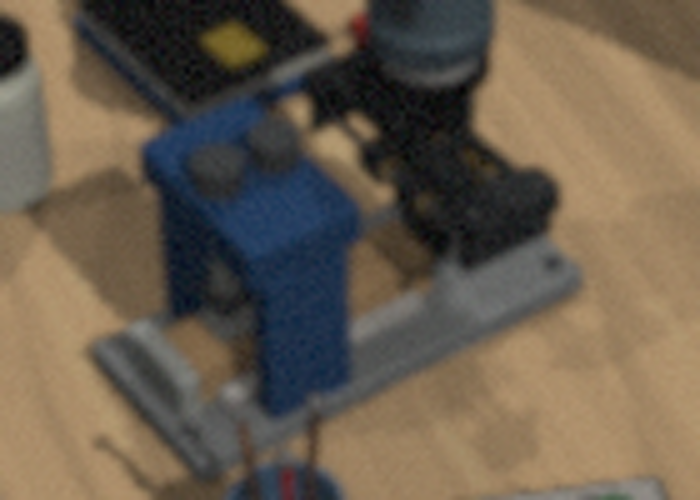

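The bar's far end (crop 180,340) is almost at the stop. I'll keep going until contact force shows.

Emit:
carry_out(targets="-0.06 0 0 0 0 0 0; -0.06 0 0 0 0 0 0; 0 0 0 0 0 0 0")

```text
time: 6.45
tcp_pos: [0.5091, 0.012, 0.0298]
ee_rot: [3.141, -0.003, -2.955]
force: [-6.2, -2.1, 5.0]
gripper_width: 0.0002
```

Emit:
carry_out(targets="-0.06 0 0 0 0 0 0; -0.06 0 0 0 0 0 0; 0 0 0 0 0 0 0")

```text
time: 6.7
tcp_pos: [0.5091, 0.0122, 0.0296]
ee_rot: [3.141, -0.01, -2.954]
force: [-18.2, -5.7, 15.8]
gripper_width: 0.0005
```

Force rises to 18 N and the TCP has stopped, so the bar is home. Backing off.

Emit:
carry_out(targets="0 0 0 0 0 0 0; 0 0 0 0 0 0 0; 0.2 0 0 0 0 0 0; 0.4 0 0 0 0 0 0; 0.6 0 0 0 0 0 0; 0.6 0 0 0 0 0 0; 0 0 -0.5 0 0 0 0; 0 0 -1 0 0 0 0; 0 0 -1 0 0 0 0; 0 0 -1 0 0 0 0")

```text
time: 7.53
tcp_pos: [0.4682, 0.0044, 0.1182]
ee_rot: [3.141, -0.0, -2.955]
force: [1.0, -0.8, -0.6]
gripper_width: 0.0006
```

Emit:
carry_out(targets="0 0 -1 0 0 0 0; 0 0 -1 0 0 0 50; 0 0 -1 0 0 0 50; 0 0 -1 0 0 0 50; 0 0 0 0 0 0 50; 0 0 0 0 0 0 50")

```text
time: 8.03
tcp_pos: [0.4697, 0.0042, 0.2188]
ee_rot: [-3.14, 0.004, -2.955]
force: [-0.2, -0.2, -0.8]
gripper_width: 0.0318
```

```bash
python3 -c "
from h import *
import bar
delta([.525,.314,.2])
c=cam('scene');cv2.imwrite('pics/c6.png',cv2.resize(c['img'][120:220,160:300],None,fx=5,fy=5,interpolation=cv2.INTER_CUBIC)[:,:,::-1])
for n in('scene','side'): bar.fit(cam(n),n)"; python3 m.py | grep -E 'green|scene red 3|side red 18'
```

```text
t 8.03 tcp [0.4697 0.0042 0.2188] rpy [-3.14    0.0038 -2.9548] F [-0.21 -0.17 -0.81] w 0.0318
units [-4.47 11.77  0.75]
scene bar top 149 ((549.9788818359375, 25.18329620361328), (61.98457717895508, 44.86139678955078), 12.865633010864258) [[514.7999877929688, 40.099998474121094], [524.7999877929688, -3.5999999046325684], [585.2000122070312, 10.199999809265137], [575.2000122070312, 54.0]]
scene deck ((634.1450805664062, 24.939437866210938), (431.54547119140625, 349.75653076171875), 0.014087154529988766) [[418.29998779296875, 199.8000030517578], [418.3999938964844, -150.0], [850.0, -149.89999389648438], [849.9000244140625, 199.89999389648438]]
scene portal ((630.3859252929688, 52.735443115234375), (75.59408569335938, 67.26205444335938), 82.5694580078125) [[592.0999755859375, 19.600000381469727], [658.7999877929688, 10.899999618530273], [668.5999755859375, 85.9000015258789], [601.9000244140625, 94.5999984741211]]
side bar top 316 ((580.3422241210938, 23.09572982788086), (131.28640747070312, 45.58469772338867), 10.783232688903809) [[511.6000061035156, 33.20000076293945], [520.0999755859
[... 738 characters left out ...]
.7 239.8] med [0.5351 0.3493 0.0599] min [0.526 0.337 0.054] max [0.548 0.361 0.065]
scene green 38 [406.7 278.1] med [0.3144 0.5976 0.0596] min [0.303 0.585 0.043] max [0.325 0.61  0.063]
scene red 34 [264.2 235.3] med [0.5869 0.3033 0.0546] min [0.577 0.292 0.051] max [0.595 0.312 0.059]
side green 21 [156.5 127.3] med [0.3192 0.6519 0.0598] min [0.308 0.643 0.055] max [0.331 0.664 0.064]
side green 26 [159.  136.3] med [0.3108 0.5891 0.06  ] min [0.298 0.579 0.054] max [0.321 0.607 0.066]
side green 30 [237.7 168.8] med [0.5157 0.2774 0.0611] min [0.503 0.269 0.047] max [0.529 0.294 0.067]
side red 18 [172.4 129.6] med [0.3752 0.6195 0.054 ] min [0.363 0.605 0.047] max [0.388 0.63  0.062]
```

View pics/c6.png

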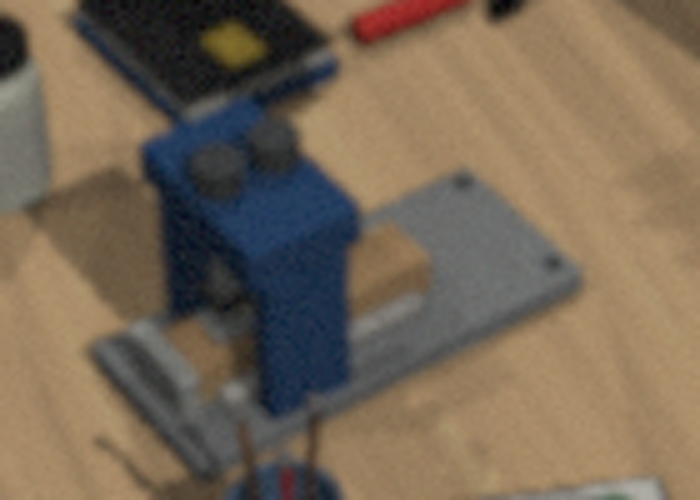

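The bar sits tight against the stop and its near end has moved by 50 mm, with both plates still proud. Next I align the tool with the console and get a wrist view.

Emit:
carry_out(targets="0 0 0 0 0 0.86 50; 0 0 0 0 0 0.86 50; 0 0 0 0 0 0.86 50; 0 0 0 0 0 0.85 50; 0 0 0 0 0 0.85 50; 0 0 0 0 0 0 50")

```text
time: 8.78
tcp_pos: [0.4683, 0.0045, 0.2164]
ee_rot: [3.142, -0.002, 2.877]
force: [0.3, -0.2, 0.2]
gripper_width: 0.0436
```

```bash
python3 -c "
from h import *
delta([.595,.297,.22])"
```

```text
t 8.78 tcp [0.4683 0.0045 0.2164] rpy [ 3.1416e+00 -2.0000e-03  2.8770e+00] F [ 0.26 -0.25  0.21] w 0.0436
units [-1.83 12.62 -0.15]
```

Emit:
carry_out(targets="-0.14 0.97 0 0 0 0 50; -0.14 0.97 0 0 0 0 50; -0.14 0.97 0 0 0 0 50; -0.14 0.97 0 0 0 0 50; -0.14 0.97 0 0 0 0 50; -0.14 0.97 0 0 0 0 50; -0.14 0.97 0 0 0 0 50; -0.14 0.97 0 0 0 0 50; -0.14 0.97 0 0 0 0 50; -0.14 0.97 0 0 0 0 50")

```text
time: 9.62
tcp_pos: [0.5652, 0.2307, 0.2163]
ee_rot: [-3.141, -0.001, 2.883]
force: [0.1, -0.9, 0.8]
gripper_width: 0.0438
```

Emit:
carry_out(targets="-0.14 0.97 0 0 0 0 50; -0.14 0.97 0 0 0 0 50; -0.14 0.97 0 0 0 0 50; 0 0 0 0 0 0 50; 0 0 0 0 0 0 50; 0 0 0 0 0 0 50")

```text
time: 10.12
tcp_pos: [0.5936, 0.2965, 0.2164]
ee_rot: [-3.14, -0.002, 2.882]
force: [0.4, -0.0, -0.3]
gripper_width: 0.0441
```

```bash
python3 -c "
from h import *
delta([.525,.314,.1])
cam('wrist','w7.png')"
```

```text
t 10.12 tcp [0.5936 0.2965 0.2164] rpy [-3.1402e+00 -1.5000e-03  2.8817e+00] F [ 0.45 -0.02 -0.33] w 0.0441
units [ 2.83 -0.02  4.66]
```

View pics/w7.png

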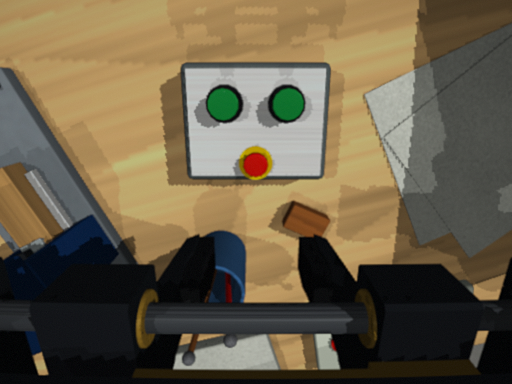

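Clear wrist view: caps at (224,104) and (288,104), red button at (256,165). Measuring them precisely.

```bash
python3 - <<'E'
from h import *
c=cam('wrist'); hsv=cv2.cvtColor(c['img'],cv2.COLOR_RGB2HSV)
m=((hsv[...,0]>50)&(hsv[...,0]<90)&(hsv[...,1]>120)&(hsv[...,2]>50)).astype(np.uint8)
k,l,st,ce=cv2.connectedComponentsWithStats(m); P=[]
for i in range(1,k):
    if st[i,4]>300: 
        cn,_=cv2.findContours((l==i).astype(np.uint8),0,2); e=cv2.minEnclosingCircle(cn[0]); print(st[i,4],ce[i],e); P.append(ray(c,[ce[i]],.06)[0])
P=np.array(P); print(P, np.linalg.norm(P[0]-P[1])); d=P[1]-P[0]; print(np.degrees(np.arctan2(d[0],d[1])))
mid=P.mean(0);o=ctrl.get_obs();y=o['ee_rot'][2];print('tool y ang',np.degrees(np.arctan2(np.sin(y),-np.cos(y))))
delta([mid[0],mid[1],.068])
E
```

```text
802 [222.76932668 103.54613466] ((222.61764526367188, 103.64705657958984), 16.140302658081055)
800 [288.07 103.45] ((288.125, 103.5), 16.156076431274414)
[[0.51725804 0.28419042 0.06      ]
 [0.53303931 0.34402639 0.06      ]] 0.061882077747520164
14.774862782557157
tool y ang 14.982409957368969
t 10.22 tcp [0.5939 0.2961 0.2171] rpy [-3.1408e+00 -7.0000e-04  2.8801e+00] F [ 0.19 -0.38  0.1 ] w 0.0442
units [ 2.84 -0.01  5.96]
```

Emit:
carry_out(targets="0.57 0 0 0 0 0 50; 0.57 0 0 0 0 0 50; 0.57 0 0 0 0 0 50; 0.57 0 0 0 0 0 50; 0.56 0 0 0 0 0 50; 0 0 1 0 0 0 50; 0 0 1 0 0 0 50; 0 0 1 0 0 0 50; 0 0 1 0 0 0 50; 0 0 1 0 0 0 50")

```text
time: 11.05
tcp_pos: [0.5256, 0.3145, 0.0919]
ee_rot: [3.141, 0.001, 2.88]
force: [-0.5, -0.8, -0.1]
gripper_width: 0.0439
```

Emit:
carry_out(targets="0 0 0.5 0 0 0 50; 0 0 0.2 0 0 0 50; 0 0 0 0 0 0 50; 0 0 0 0 0 0 50; 0 0 0 0 0 0 50")

```text
time: 11.47
tcp_pos: [0.527, 0.3158, 0.0769]
ee_rot: [3.14, 0.003, 2.88]
force: [0.5, -0.3, 0.0]
gripper_width: 0.0441
```

```bash
python3 -c "
from h import *
delta([.5251,.3141,.06])
cam('wrist','w8.png')
c=cam('side');cv2.imwrite('pics/s8.png',cv2.resize(c['img'][100:220,170:330],None,fx=5,fy=5,interpolation=cv2.INTER_CUBIC)[:,:,::-1])
c=cam('scene');cv2.imwrite('pics/c8.png',cv2.resize(c['img'][170:290,200:360],None,fx=5,fy=5,interpolation=cv2.INTER_CUBIC)[:,:,::-1])"
```

```text
t 11.47 tcp [0.527  0.3158 0.0769] rpy [3.1398e+00 2.5000e-03 2.8799e+00] F [ 0.46 -0.32  0.02] w 0.0441
units [ 0.06 -0.09  0.67]
```

View pics/c8.png

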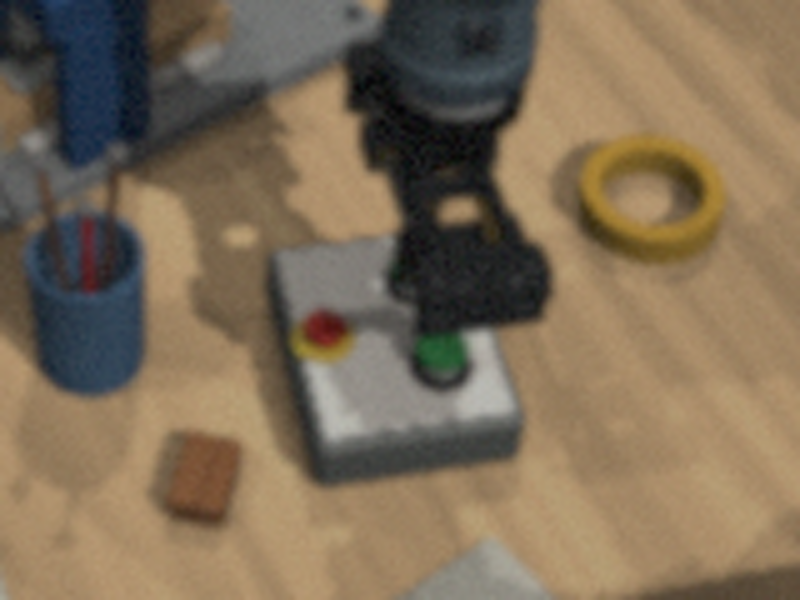

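View pics/w8.png

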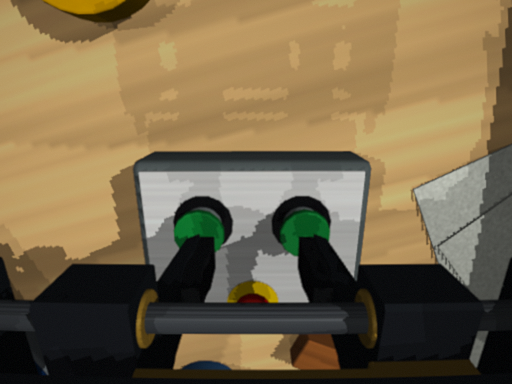

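Emit:
carry_out(targets="0.06 -0.08 0 0 0 0 50; 0 0 0.3 0 0 0 50; 0 0 0.2 0 0 0 50; 0 0 0 0 0 0 50; 0 0 0 0 0 0 50")

```text
time: 12.03
tcp_pos: [0.5231, 0.3137, 0.0616]
ee_rot: [-3.141, -0.001, 2.88]
force: [-0.3, 0.3, 0.5]
gripper_width: 0.0444
```

Emit:
carry_out(targets="0 0 0.1 0 0 0 50; 0 0 0.1 0 0 0 50; 0 0 0 0 0 0 50; 0 0 0 0 0 0 50")

```text
time: 12.37
tcp_pos: [0.5239, 0.314, 0.0578]
ee_rot: [3.141, 0.0, 2.88]
force: [-1.0, 0.3, 3.8]
gripper_width: 0.044
```

Emit:
carry_out(targets="0 0 0.1 0 0 0 50; 0 0 0 0 0 0 50; 0 0 0 0 0 0 50")

```text
time: 12.62
tcp_pos: [0.524, 0.3141, 0.0553]
ee_rot: [3.141, 0.001, 2.88]
force: [-0.2, -0.7, 5.1]
gripper_width: 0.0441
```

```bash
python3 -c "
from h import *
delta([.5251,.3141,.05]); print(ctrl.get_obs()['ft_torque'])
cam('wrist','w9.png')
c=cam('side');cv2.imwrite('pics/s9.png',cv2.resize(c['img'][100:220,170:330],None,fx=5,fy=5,interpolation=cv2.INTER_CUBIC)[:,:,::-1])"
```

```text
t 12.62 tcp [0.524  0.3141 0.0553] rpy [3.1411e+00 6.0000e-04 2.8801e+00] F [-0.16 -0.74  5.11] w 0.0441
units [-0.04  0.01  0.21]
[-0.04204391  0.21782154 -0.03849148]
```

View pics/w9.png

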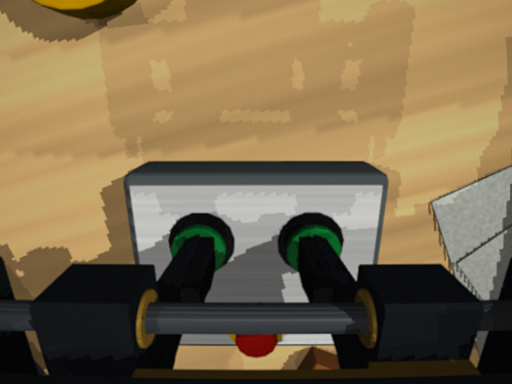

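View pics/s9.png

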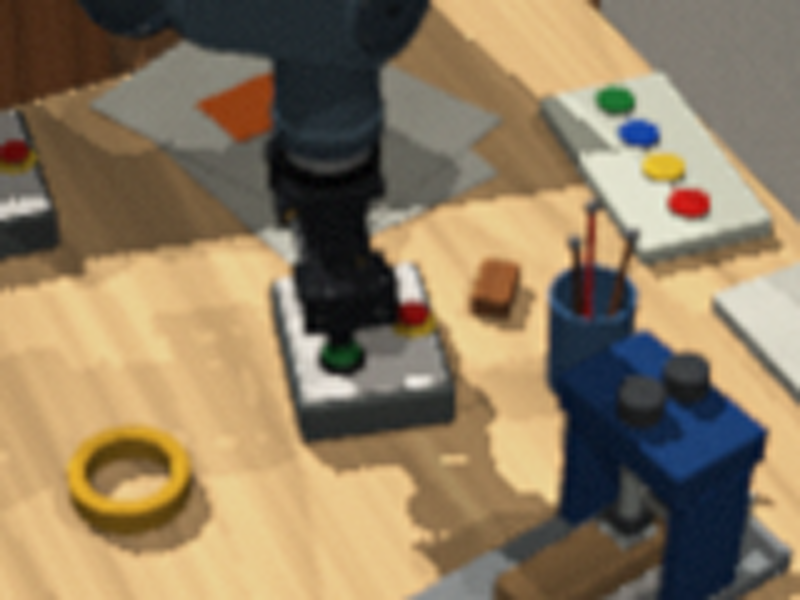

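Both fingertips are on the caps, centred, and both caps are about 4.7 mm down at 5 N in total. I'll press on.

Emit:
carry_out(targets="0 0 0.07 0 0 0 50; 0 0 0.07 0 0 0 50; 0 0 0.06 0 0 0 50; 0 0 0 0 0 0 50; 0 0 0 0 0 0 50")

```text
time: 13.13
tcp_pos: [0.524, 0.3141, 0.0512]
ee_rot: [3.141, 0.001, 2.88]
force: [-3.8, -2.3, 12.1]
gripper_width: 0.0437
```

Emit:
carry_out(targets="0 0 0.04 0 0 0 50; 0 0 0.04 0 0 0 50; 0 0 0 0 0 0 50; 0 0 0 0 0 0 50; 0 0 0 0 0 0 50")

```text
time: 13.55
tcp_pos: [0.5241, 0.3141, 0.0511]
ee_rot: [3.142, 0.001, 2.881]
force: [-10.4, -4.6, 25.4]
gripper_width: 0.0442
```

Hard resistance at about 9.3 mm (25 N), so the plates are flush. Holding for over 3 s.

Emit:
carry_out(targets="0 0 0 0 0 0 50; 0 0 0 0 0 0 50; 0 0 0 0 0 0 50; 0 0 0 0 0 0 50; 0 0 0 0 0 0 50; 0 0 0 0 0 0 50; 0 0 0 0 0 0 50; 0 0 0 0 0 0 50; 0 0 0 0 0 0 50; 0 0 0 0 0 0 50")

```text
time: 14.38
tcp_pos: [0.5241, 0.3141, 0.0511]
ee_rot: [-3.142, 0.001, 2.88]
force: [-9.7, -4.9, 25.5]
gripper_width: 0.0439
```

Emit:
carry_out(targets="0 0 0 0 0 0 50; 0 0 0 0 0 0 50; 0 0 0 0 0 0 50; 0 0 0 0 0 0 50; 0 0 0 0 0 0 50; 0 0 0 0 0 0 50; 0 0 0 0 0 0 50; 0 0 0 0 0 0 50; 0 0 0 0 0 0 50; 0 0 0 0 0 0 50")

```text
time: 15.22
tcp_pos: [0.5241, 0.3141, 0.051]
ee_rot: [-3.142, 0.001, 2.88]
force: [-10.2, -4.9, 25.7]
gripper_width: 0.0442
```

Emit:
carry_out(targets="0 0 0 0 0 0 50; 0 0 0 0 0 0 50; 0 0 0 0 0 0 50; 0 0 0 0 0 0 50; 0 0 0 0 0 0 50; 0 0 0 0 0 0 50; 0 0 0 0 0 0 50; 0 0 0 0 0 0 50; 0 0 0 0 0 0 50; 0 0 0 0 0 0 50")

```text
time: 16.05
tcp_pos: [0.5241, 0.3141, 0.051]
ee_rot: [-3.142, 0.001, 2.881]
force: [-9.5, -4.6, 26.2]
gripper_width: 0.044
```

```bash
python3 -c "
from h import *
delta([.5251,.3141,.05]); print(ctrl.get_obs()['ft_torque'])
cam('wrist','w10.png')
c=cam('side');cv2.imwrite('pics/s10.png',cv2.resize(c['img'][130:250,230:350],None,fx=5,fy=5,interpolation=cv2.INTER_CUBIC)[:,:,::-1])
c=cam('scene');cv2.imwrite('pics/c10.png',cv2.resize(c['img'][120:220,160:300],None,fx=5,fy=5,interpolation=cv2.INTER_CUBIC)[:,:,::-1])"
```

```text
t 16.05 tcp [0.5241 0.3141 0.051 ] rpy [-3.1416e+00  6.0000e-04  2.8805e+00] F [-9.55 -4.61 26.16] w 0.044
units [-0.04  0.01  0.04]
[-0.70541053  1.63617511  0.00264572]
```

View pics/w10.png

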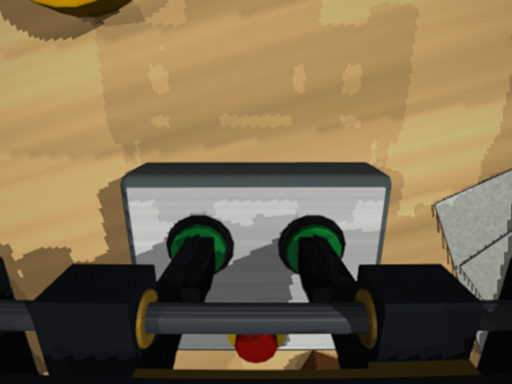

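View pics/s10.png

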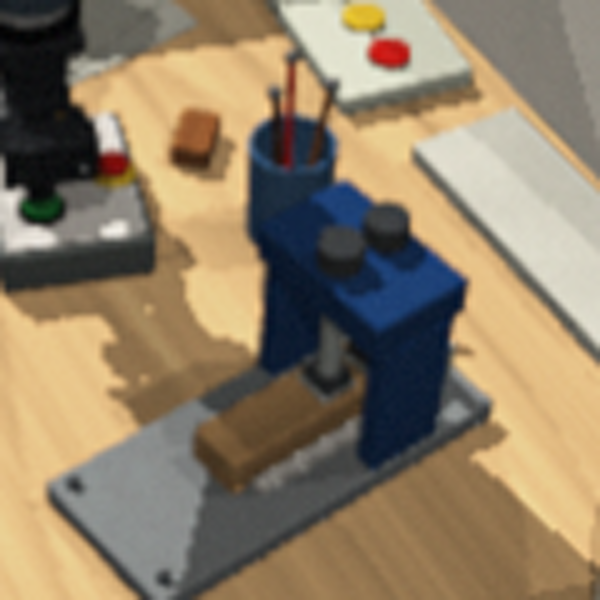

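View pics/c10.png

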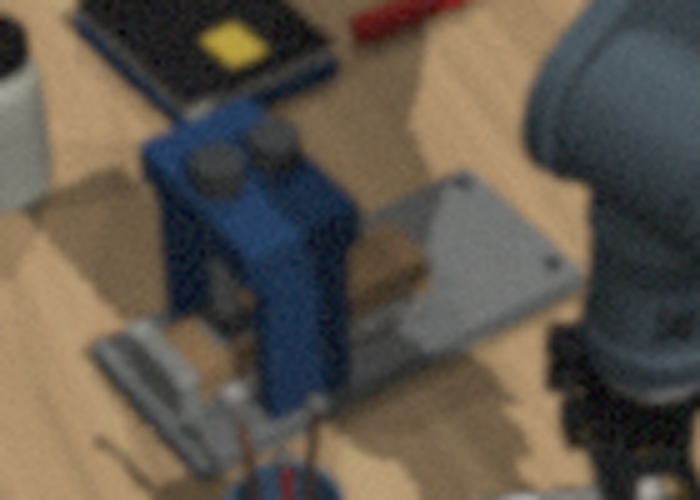

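The near ram is down on the bar (side crop 328,380), and the wrist view shows both caps sunk equally. One more second, then I let go.

Emit:
carry_out(targets="0 0 0 0 0 0 50; 0 0 0 0 0 0 50; 0 0 0 0 0 0 50; 0 0 0 0 0 0 50; 0 0 0 0 0 0 50; 0 0 0 0 0 0 50; 0 0 0 0 0 0 50; 0 0 0 0 0 0 50; 0 0 0 0 0 0 50; 0 0 0 0 0 0 50")

```text
time: 17.03
tcp_pos: [0.5241, 0.3141, 0.051]
ee_rot: [3.142, 0.001, 2.88]
force: [-9.3, -4.6, 26.0]
gripper_width: 0.0443
```

Emit:
carry_out(targets="0 0 -0.1 0 0 0 50; 0 0 -0.2 0 0 0 50; 0 0 -0.3 0 0 0 50; 0 0 -0.5 0 0 0 50; 0 0 -1 0 0 0 50; 0 0 -1 0 0 0 50; 0 0 -1 0 0 0 50; 0 0 -1 0 0 0 50; 0 0 -1 0 0 0 50; 0 0 0 0 0 0 50")

```text
time: 17.87
tcp_pos: [0.5262, 0.3149, 0.2068]
ee_rot: [3.137, 0.007, 2.88]
force: [-0.9, 0.3, 0.9]
gripper_width: 0.044
```

Emit:
carry_out(targets="-0.6 0 -0.5 0 0 0 50; -0.6 0 0 0 0 0 50; -0.6 0 0 0 0 0 50; -0.6 0 0 0 0 0 50; -0.4 0 0 0 0 0 50; 0 0 0 0 0 0 50; 0 0 0 0 0 0 50; 0 0 0 0 0 0 50")

```text
time: 18.53
tcp_pos: [0.5905, 0.296, 0.2124]
ee_rot: [-3.141, -0.001, 2.88]
force: [-0.2, -0.1, 0.1]
gripper_width: 0.0442
```

```bash
python3 -c "
from h import *
delta([.5251,.3141,.05])
c=cam('wrist','w11.png');P=cloud(c)
for u,v in((222,104),(288,104)): print(P[v-6:v+7,u-6:u+7].reshape(-1,3).mean(0))
c=cam('side');cv2.imwrite('pics/s11.png',cv2.resize(c['img'][130:250,230:350],None,fx=5,fy=5,interpolation=cv2.INTER_CUBIC)[:,:,::-1])
c=cam('scene');cv2.imwrite('pics/c11.png',cv2.resize(c['img'][120:280,160:320],None,fx=3.75,fy=3.75,interpolation=cv2.INTER_CUBIC)[:,:,::-1])"
```

```text
t 18.53 tcp [0.5905 0.296  0.2124] rpy [-3.1411e+00 -1.3000e-03  2.8803e+00] F [-0.15 -0.15  0.1 ] w 0.0442
units [2.7  0.03 6.5 ]
[0.51415927 0.28426046 0.06456093]
[0.52984406 0.34312108 0.06292719]
```

View pics/w11.png

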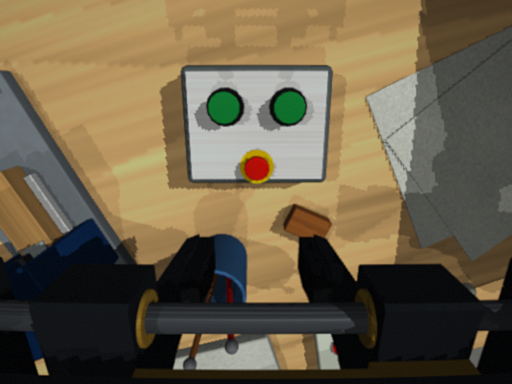

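View pics/s11.png

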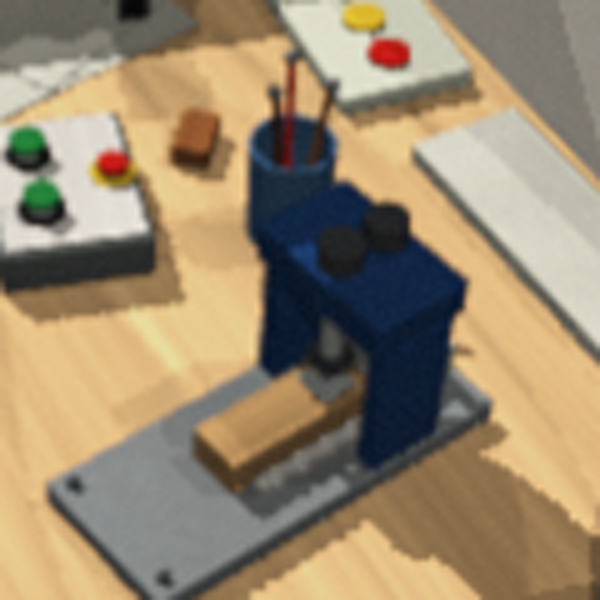

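View pics/c11.png

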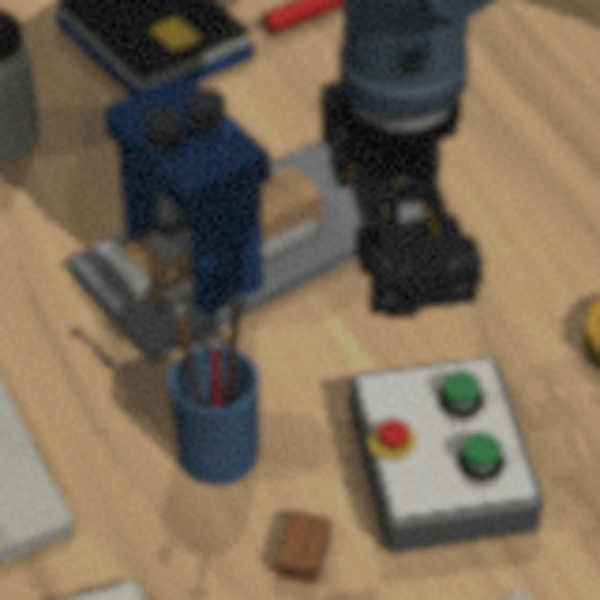

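The buttons are up, plate_a looks level with the bar's top, the bar is against the stop and the bystanders are where they were. Handing in.

```bash
python3 -c "
from plant import ctrl
print(ctrl.sign_off())"
```

```text
the job is handed in; nothing more can be done
None
```

I pushed the bar along the deck with the shut fingers until it met the end stop, then pressed both green buttons together on the console nearer the base. I handed the job in at about 19 s; no verdict is reported.

- **Push:** the bar moved about 50 mm. The force then rose to 18 N and the TCP stopped advancing. The scene picture shows the far end against the stop.
- **Press:** I opened the gripper to 44 mm so one fingertip sat on each cap. Both went down to about 9 mm by TCP height, where they met hard resistance at 25 N. I held them there for about 3.5 s and let go.
- **Last pictures:** both buttons are up, the near plate (plate_a) looks flush, the bar is still against the stop, and the bystanders in view stand where they were. The arm was clear, at about zero force.
- **Not confirmed:** the far plate (plate_b) was hidden by the portal. That it went in is inferred from the even press and the force, not seen.
- **Disagreement:** averaged depth over the caps read 63–65 mm instead of 60 mm. The averaging window was slightly off-centre, and I did not repeat the check.

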